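Draw two brass spacers from the gate dispenser

ROBOT

A 6-joint arm with a two-finger parallel gripper is mounted at the origin on the work surface. World frame = base frame: x ahead of the robot, y to its left, z up, the work surface at z = 0. Lengths are in mm, angles in rad, forces in N, time in s.
With the tool pointing down it reaches from about 300 to 775 mm from the base axis. Payload 14.6 kg.
Tool frame: the origin (TCP) lies on the centre line of the jaws, within the pads' length; the fingertips stand 22 mm ahead of it and the grasp point (between the pads) lies 3 mm ahead of it (manip.tcp_to_tips is the distance from the TCP to the fingertips, in mm); z points along the fingers, y is the direction in which the jaws open and shut (so a half turn about z gives the same grasp; the last joint's range is limited). The gripper opens to 94 mm and grips with 3 to 60 N. Pads are 16 mm wide; open, the fingers measure 119 mm over their backs; the gripper's body (75 mm by 177 mm) begins 78 mm behind the grasp point.
Start: joints at [1.241, 0.3, 1.521, -0, 1.321, -0.067], TCP at [142.88, 531.107, 227.446] pointing down, gripper open.
Joint ranges: [-3.03, 3.03], [-0.79, 2.21], [0.23, 2.52], [-1.04, 4.18], [0, 3.07], [-2.55, 2.55]. Speed limits (rad/s): [2.22, 2.22, 2.57, 3.14, 3.14, 3.14].

INTERFACE

Orientations are given as [roll, pitch, yaw] about the fixed x, y, z axes, in that order (R = Rz(yaw) Ry(pitch) Rx(roll)).
In Python, from cell import manip, vision, workorder gives the robot as it stands.
- The arm moves only by the tool carry_out, never from a script. Its argument "deltas" is a list of rows, each a list of 3 entries, a list of its own where there are three numbers: the shift along the tool's x, y, z in cm, then the turn about the tool's z in degrees, then the opening, from 0 (shut) to 1 (fully open). A call has 1 to 20 rows; each row shifts and turns the commanded pose from where the row before left it, along the tool's axes as they then stand; what a row does not reach is not made up. A row lasts 1/12 s, in which the tool goes at most 41.7 mm and 7.16 degrees, less where a joint would pass 70% of its speed; a pose out of reach is approached as far as the arm can. A call with a gripper value outside its range is refused whole. The fingers move at their own pace and stop on an object; "grip_force" is the grip in N (left out, the last holds). Time passes only in rows, so rows that do not move let the fingers close. It gives the time, the measured TCP pose, the force and the opening at its end, in the units of the state.
- manip.read_state(): the state, without advancing time (a new reading comes with each control period).
- vision.camera(name): name is "side" or "top"; returns (picture, depth): 420x560x3 uint8, red, green, blue; 420x560 float32, mm along the optical axis (not along the pixel's ray), 0 where there is no reading.
- vision.calibration(name): a dict with "mtx" (3x3 intrinsics, pixels), "distortion" ([k1, k2, p1, p2, k3] as OpenCV has them; the pictures are not rectified), "eye" and "orientation" of the camera in the world. Camera axes: x right, y down, z forward; pixel columns grow to the right and rows downward; lengths in mm; the calibration is good to about 2 mm. A picture is of the moment at which its call begins. calibration takes no time and is no camera call.
- workorder.sign_off(): hands the job in, once; it reports no verdict.
The state is a dict: "clock": time; "joints": joint angles; "qd": joint speeds; "effort": joint torques, N m; "eef_pos": TCP position; "eef_rot": TCP orientation; "wrist_force": force on the tool from outside, world axes, zero at the start; "moment": the same for the moment, N m; "finger_gap": finger opening in mm.
Only numpy, scipy, OpenCV 4.12 (cv2) and the standard library are available. Lean on these libraries where they do the work, as an engineer would, in place of code of your own. Each camera call takes 0.05 s, during which the arm holds its last target.

TASK

Two gate dispensers stand on the electronics bench, one holding brass spacers and one holding white ones. Pull out the slide gate of the brass one by its red tab so that both brass spacers drop into the blue tray below it, then push that gate fully shut again and let go. Leave the gate of the white spacers' dispenser shut.

Things in the scene. Friction and masses are not known exactly. Their poses are not given: they have to be found in the camera images.
- brass_tab (a point): Red grip tab on the brass spacers' slide gate: plate 26 mm long (x), 12 thick (y), 46 tall. Point: centre of its top, 126 mm above the bench; z up. x points level from tab to hopper. The gate slides out along -x, 0 to 55 mm between hard stops; starts shut, drags 3 N, stays put. Below the tab: dark gate strip 20 mm wide, its top 80 mm up. Gate shut, the chute's centre is 110 mm off along x. Dispenser fixed.
- white_tab (a point): The same red tab on the identical second dispenser, the one with two white spacers in its chute; same sizes, axes and travel. Fixed to the bench; its gate starts shut and must stay shut.
- brass0_center (a point): Brass spacer: upright cylinder 18 mm diameter, 22 mm long, about 30 g; point: its centre. Starts on the shut gate, which is the floor of a clear chute (46 mm square inside, 54 outside) flaring to 85 mm square at its open mouth, 162 mm above the bench. Both spacers fall when the gate is drawn fully out.
- brass1_center (a point): The second brass spacer, like the first and beside it in the chute; point: its centre. Centred under the chute is the dispenser's own fixed blue catch tray, 140 mm (along the tab's x) by 120 mm, walls 34 mm high and 4 mm thick, standing on the bench.
Things that resemble listed ones, but are neither listed nor needed, are in the scene too. Leave any green look-alike of the part that bears brass_tab alone.

How it is judged (in metres and radians):
On the way:
1. the brass gate is drawn out (more than 20 mm) and both brass spacers are down in the tray (distance of brass_tab from where it was at the start of the episode above 0.02 m and z of each of brass0_center, brass1_center in the frame of brass_tab below -0.085 m and y of brass0_center in the frame of brass_tab between -0.06 and 0.06 m and x of brass0_center in the frame of brass_tab between 0.035 and 0.235 m and y of brass1_center in the frame of brass_tab between -0.06 and 0.06 m and x of brass1_center in the frame of brass_tab between 0.035 and 0.235 m), for 0.1 s.
At the end, for the whole second after the job is handed in: Both brass spacers lie in the blue tray under their dispenser, its gate is shut again to within 10 mm, and the other dispenser's gate is still shut to within 10 mm (distance of each of brass_tab, white_tab from where it was at the start of the episode below 0.01 m and z of each of brass0_center, brass1_center in the frame of brass_tab below -0.085 m and y of brass0_center in the frame of brass_tab between -0.06 and 0.06 m and x of brass0_center in the frame of brass_tab between 0.035 and 0.185 m and y of brass1_center in the frame of brass_tab between -0.06 and 0.06 m and x of brass1_center in the frame of brass_tab between 0.035 and 0.185 m); the robot touches nothing.
It fails at once if the gate of the white spacers' dispenser is moved by more than 10 mm (distance of white_tab from where it was at the start of the episode above 0.01 m).
It also fails if it takes over 35 s, if anything falls off the work surface, if the arm or the gripper's body presses on something with over 40 N, if the wrist force passes 120 N, or if a joint passes its speed limit or range.

## Working session

There is one attempt and no reset: what is moved stays moved. The work goes in short steps, Python scripts to look and compute and a tool call to move; the robot and the scene stay as the last step left them, time stands still between calls to the robot, and variables do not carry over. Pictures are saved under pics/ and viewed, and the job is handed in when it is done.

Besides the shell and the picture viewer there is one more tool, called after "Request:" as name(argument=value, ...) on one line, values as JSON. carry_out: Moves the arm, as the interface text tells. Its arguments: {"type":"object","properties":{"deltas":{"type":"array","items":{"type":"array"}},"grip_force":{"type":"number"}},"required":["deltas"]}

```bash
mkdir -p pics; python3 - <<'E'
from cell import manip, vision
import cv2, numpy as np
for n in("side","top"):
    p,d=vision.camera(n); cv2.imwrite(f"pics/{n}0.png",p[:,:,::-1]); np.savez(f"{n}0.npz",p=p,d=d)
    print(vision.calibration(n))
s=manip.read_state(); print(s)
E
```

```text
{'mtx': array([[451.21526225,   0.        , 286.38543089],
       [  0.        , 451.21526225, 205.48606793],
       [  0.        ,   0.        ,   1.        ]]), 'distortion': array([-0.01016656,  0.        ,  0.        ,  0.        ,  0.        ]), 'eye': array([ 278.61164495, -655.35105344,  742.1372809 ]), 'orientation': array([-2.33725096,  0.01009857, -0.38059057])}
{'mtx': array([[459.92101171,   0.        , 274.56599636],
       [  0.        , 459.92101171, 207.12839318],
       [  0.        ,   0.        ,   1.        ]]), 'distortion': array([-0.06417844,  0.        ,  0.        ,  0.        ,  0.        ]), 'eye': array([ 383.45370184,  -11.29702068, 1001.01063576]), 'orientation': array([-2.97994421, -0.02020361, -1.55024142])}
{'clock': 0.1, 'joints': array([ 1.24138875e+00,  3.00416468e-01,  1.52149996e+00, -7.19656833e-06,
        1.32069572e+00, -6.65754392e-02]), 'qd': array([ 0.00033907,  0.00108294, -0.00273563, -0.00171981, -0.00166782,
        0.00028574]), 'effort': array([ 3.76363823e-03, -5.32637179e+01, -3.53291559e+01,  7.10628228e-02,
        2.34658172e-02, -5.48757200e-06]), 'eef_pos': array([142.82414145, 530.92003358, 226.95060015]), 'eef_rot': array([-3.14057496e+00, -6.08674657e-05,  2.87876227e+00]), 'wrist_force': array([ 0.11988813, -0.63844144,  0.66629401]), 'moment': array([-0.05712895,  0.04307585,  0.02679095]), 'finger_gap': 93.91289639648166}
```

View pics/side0.png

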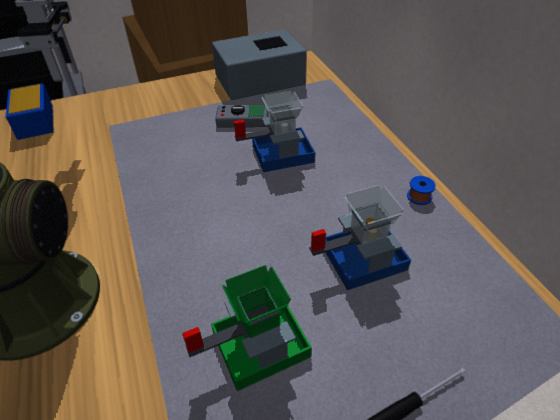

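View pics/top0.png

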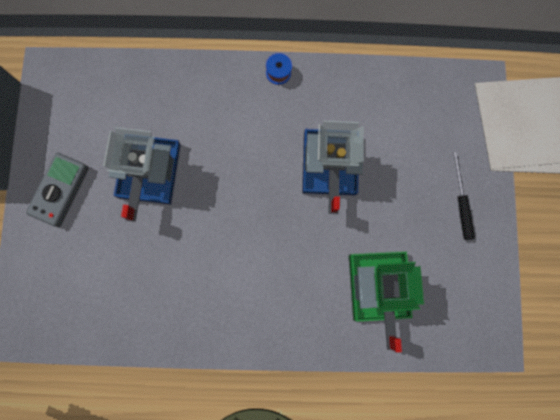

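The brass dispenser is the one in the middle right (top view: tab about (335,204), brass dots at (331-342,150)). The white one is at the left, with its tab at (127,212). The green look-alike is at (395,344).

```bash
cat > h.py <<'E'
import numpy as np, cv2
from scipy.spatial.transform import Rotation as R
from cell import vision
def cam(n):
    c=vision.calibration(n); return c, R.from_euler('xyz',c['orientation']).as_matrix()
def pts(n,uv,d):
    c,M=cam(n); q=cv2.undistortPoints(np.array(uv,float).reshape(-1,1,2),c['mtx'],c['distortion']).reshape(-1,2)
    r=np.c_[q,np.ones(len(q))]; return (r*np.array(d).reshape(-1,1))@M.T+c['eye']
def plane(n,uv,z):
    c,M=cam(n); r=pts(n,uv,np.ones(len(uv)))-c['eye']; return c['eye']+r*((z-c['eye'][2])/r[:,2])[:,None]
E
python3 - <<'E'
from h import *
for n,box in(("top",(310,180,370,220)),("side",(300,215,335,260))):
    z=np.load(n+"0.npz"); p=z['p'].astype(int); d=z['d']
    x0,y0,x1,y1=box
    m=(p[...,0]>100)&(p[...,1]<70)&(p[...,2]<70); k=np.zeros_like(m); k[y0:y1,x0:x1]=1; m&=k
    v,u=np.nonzero(m); P=pts(n,np.c_[u,v],d[v,u])
    print(n,len(u),u.mean(),v.mean(),d[v,u].min(),d[v,u].max())
    print(np.percentile(P,[2,10,50,90,98],axis=0).round(1))
    t=P[:,2]>P[:,2].max()-8
    P2=plane(n,np.c_[u,v][t],126.); print("top face",t.sum(),P2.mean(0).round(1),cv2.minAreaRect(P2[:,:2].astype(np.float32)))
    im=z['p'][:,:,::-1]; cv2.imwrite(f"pics/{n}z.png",cv2.resize(im[max(0,y0-90):y1+60,x0-40:x1+80],None,fx=4,fy=4,interpolation=cv2.INTER_NEAREST)[:600,:800])
# all tray blue direction
z=np.load("top0.npz");p=z['p'].astype(int);d=z['d']
m=(p[...,2]>60)&(p[...,0]<50)&(p[...,2]>p[...,1]+30);k=np.zeros_like(m);k[115:210,290:375]=1;m&=k
v,u=np.nonzero(m);P=pts("top",np.c_[u,v],d[v,u]);t=(P[:,2]>27)&(P[:,2]<42)
print("rim",t.sum(),cv2.minAreaRect(P[t][:,:2].astype(np.float32)))
k=np.zeros(m.shape,bool);k[115:210,300:375]=1;k&=d>0
v,u=np.nonzero(k);P=pts("top",np.c_[u,v],d[v,u])
for lo,hi in((152,175),(70,90)):
    t=(P[:,2]>lo)&(P[:,2]<hi);print(lo,t.sum(),cv2.minAreaRect(P[t][:,:2].astype(np.float32)),P[t].mean(0))
E
```

```text
top 92 336.0 202.3804347826087 887.02716 1023.25354
[[ 526.  -154.6   78.1]
 [ 528.2 -151.   113.8]
 [ 539.5 -145.3  124.2]
 [ 549.3 -140.9  126. ]
 [ 560.5 -140.3  127.6]]
top face 75 [ 537.9 -145.7  126. ] ((537.5040283203125, -145.93528747558594), (9.762433052062988, 23.853912353515625), 89.96368408203125)
side 60 318.46666666666664 232.18333333333334 831.2511 1016.2706
[[ 527.7 -152.5  123.8]
 [ 529.4 -151.2  124.4]
 [ 539.2 -147.4  125.6]
 [ 549.2 -142.8  127.1]
 [ 551.1 -141.2  127.6]]
top face 59 [ 538.9 -147.8  126. ] ((538.839599609375, -147.82196044921875), (10.911659240722656, 23.9853458404541), 88.47765350341797)
rim 175 ((646.5618286132812, -147.24172973632812), (117.70307159423828, 138.41976928710938), 88.8402328491211)
152 602 ((649.2723999023438, -148.6662139892578), (87.3255386352539, 88.89676666259766), 89.52918243408203) [ 652.85622171 -152.27803555  158.04684109]
70 1243 ((626.98681640625, -143.89617919921875), (158.65481567382812, 109.91484069824219), 31.797365188598633) [ 625.15155348 -136.03380236   82.1973561 ]
```

View pics/topz.png

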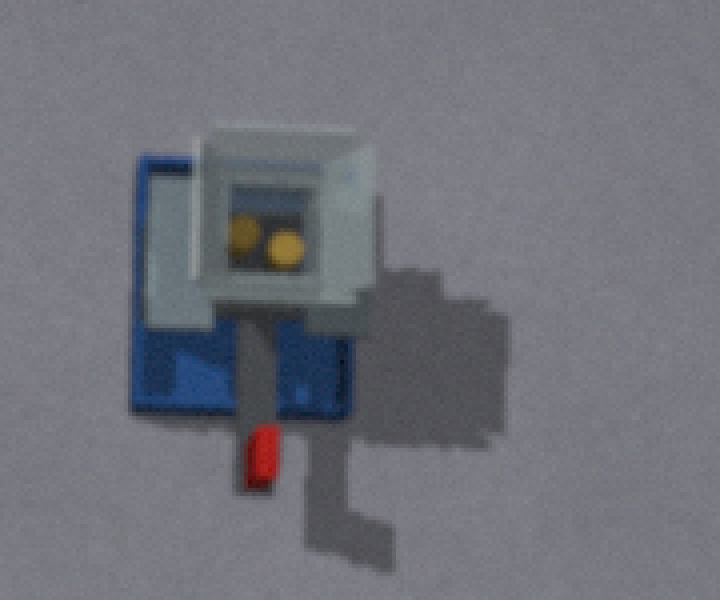

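View pics/sidez.png

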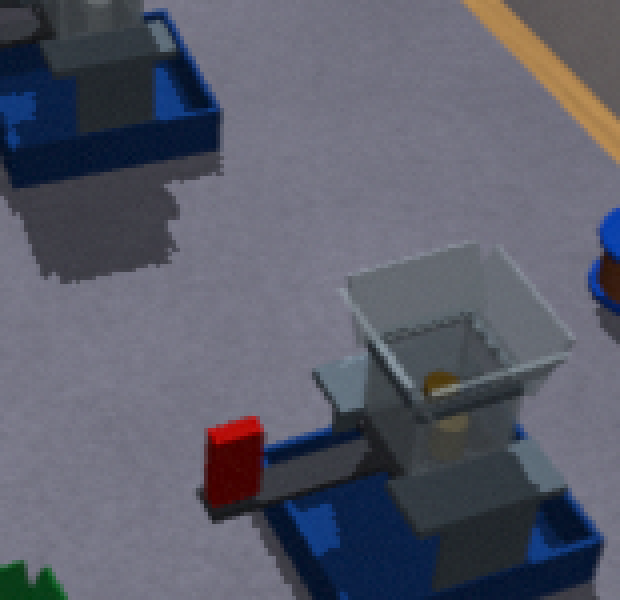

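Request:
carry_out(deltas=[[[0, 0, 0], -7.1, 1], [[0, 0, 0], -7.1, 1], [[-1.6, -2.7, 0], 0, 0.6], [[-1.6, -2.7, 0], 0, 0.6], [[-1.6, -2.7, 0], 0, 0.6], [[-1.6, -2.7, 0], 0, 0.6], [[-1.6, -2.7, 0], 0, 0.6], [[-1.6, -2.7, 0], 0, 0.6], [[-1.6, -2.7, 0], 0, 0.6], [[-1.6, -2.7, 0], 0, 0.6], [[-1.6, -2.7, 0], 0, 0.6], [[-1.6, -2.7, 0], 0, 0.6], [[-1.6, -2.7, 0], 0, 0.6], [[-1.6, -2.7, 0], 0, 0.6], [[-1.6, -2.7, 0], 0, 0.6], [[-1.6, -2.7, 0], 0, 0.6], [[-1.6, -2.7, 0], 0, 0.6], [[-1.6, -2.7, 0], 0, 0.6], [[-1.6, -2.7, 0], 0, 0.6], [[-1.6, -2.7, 0], 0, 0.6]])

```text
clock: 1.77
eef_pos: [424.0, 39.3, 227.4]
eef_rot: [3.142, -0.0, 3.126]
wrist_force: [0.9, 0.4, -0.2]
finger_gap: 56.6
```

Request:
carry_out(deltas=[[[-1.45, -2.3, 0], 0, 0.6], [[-1.45, -2.3, 0], 0, 0.6], [[-1.45, -2.3, 0], 0, 0.6], [[-1.45, -2.3, 0], 0, 0.6], [[-1.45, -2.3, 0], 0, 0.6], [[-1.45, -2.3, 0], 0, 0.6], [[-1.45, -2.3, 0], 0, 0.6], [[-1.45, -2.3, 0], 0, 0.6], [[0, 0, 0], 0, 0.6], [[0, 0, 0], 0, 0.6], [[0, 0, 0], 0, 0.6]])

```text
clock: 2.68
eef_pos: [536.5, -144.4, 227.1]
eef_rot: [3.141, -0.001, 3.127]
wrist_force: [-0.3, 0.2, 0.2]
finger_gap: 56.5
```

Request:
carry_out(deltas=[[[-0.2, -0.25, 1.0], 0, 0.6], [[0, 0, 1.5], 0, 0.6], [[0, 0, 1.5], 0, 0.6], [[0, 0, 1.5], 0, 0.6], [[0, 0, 1.5], 0, 0.6], [[0, 0, 1.5], 0, 0.6], [[0, 0, 1.5], 0, 0.6], [[0, 0, 1.0], 0, 0.6], [[0, 0, 0.7], 0, 0.6], [[0, 0, 0], 0, 0.6], [[0, 0, 0], 0, 0.6]])

```text
clock: 3.6
eef_pos: [538.9, -147.2, 110.7]
eef_rot: [-3.142, 0.0, 3.127]
wrist_force: [-1.4, -0.6, 0.5]
finger_gap: 56.3
```

```bash
python3 - <<'E'
from cell import manip, vision
import cv2, numpy as np
p,d=vision.camera("side"); cv2.imwrite("pics/s1.png",cv2.resize(p[130:300,250:450,::-1],None,fx=4,fy=3.5))
print(manip.read_state()['eef_pos'],manip.read_state()['wrist_force'])
E
```

```text
[ 539.05872744 -147.36173042  111.08510889] [ 0.48066922 -0.1478386  -0.05128638]
```

View pics/s1.png

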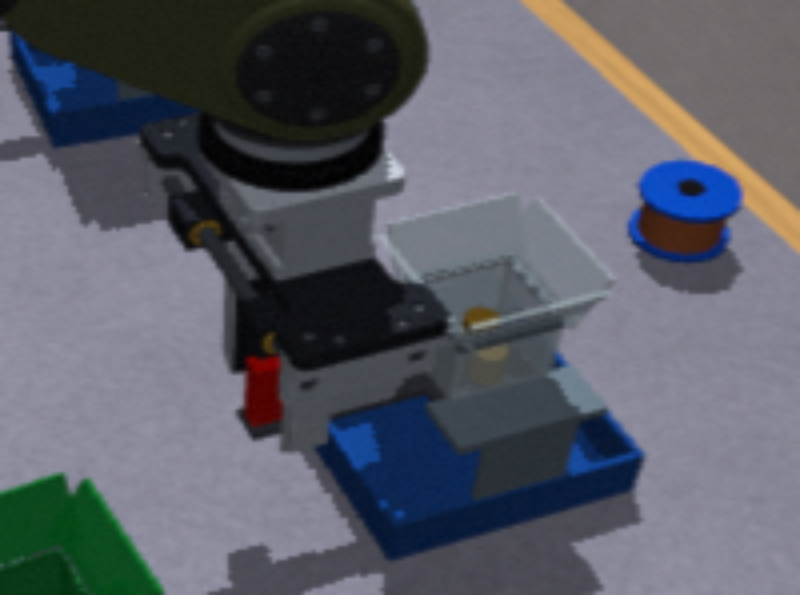

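The fingers straddle the red tab (about (265,395) in the crop). Next I close on it.

Request:
carry_out(deltas=[[[0, 0, 0], 0, 0.1], [[0, 0, 0], 0, 0], [[0, 0, 0], 0, 0], [[0, 0, 0], 0, 0], [[0, 0, 0], 0, 0], [[0, 0, 0], 0, 0], [[0, 0, 0], 0, 0], [[0, 0, 0], 0, 0]], grip_force=30)

```text
clock: 4.32
eef_pos: [538.8, -146.6, 110.5]
eef_rot: [3.14, -0.0, 3.127]
wrist_force: [-0.2, 7.1, 1.0]
finger_gap: 12.1
```

Request:
carry_out(deltas=[[[0.2, 0.05, 0], 0, 0], [[0.5, 0, 0], 0, 0], [[0.5, 0, 0], 0, 0], [[0.5, 0, 0], 0, 0], [[0.5, 0, 0], 0, 0], [[0.5, 0, 0], 0, 0], [[0.5, 0, 0], 0, 0], [[0.5, 0, 0], 0, 0], [[0.5, 0, 0], 0, 0], [[0.5, 0, 0], 0, 0], [[0.5, 0, 0], 0, 0], [[0.2, 0, 0], 0, 0], [[0, 0, 0], 0, 0], [[0, 0, 0], 0, 0]])

```text
clock: 5.48
eef_pos: [484.0, -145.6, 110.4]
eef_rot: [3.141, -0.001, 3.127]
wrist_force: [-2.4, 5.1, 2.9]
finger_gap: 12.1
```

```bash
python3 - <<'E'
from cell import manip, vision
import cv2, numpy as np
p,d=vision.camera("side"); cv2.imwrite("pics/s2.png",cv2.resize(p[130:300,250:450,::-1],None,fx=4,fy=3.5))
p,d=vision.camera("top"); cv2.imwrite("pics/t2.png",cv2.resize(p[100:240,270:420,::-1],None,fx=4,fy=4))
print(manip.read_state()['eef_pos'],manip.read_state()['wrist_force'])
E
```

```text
[ 484.0194063  -145.64770763  110.43982315] [-2.931038    6.37743075  2.92046181]
```

View pics/s2.png

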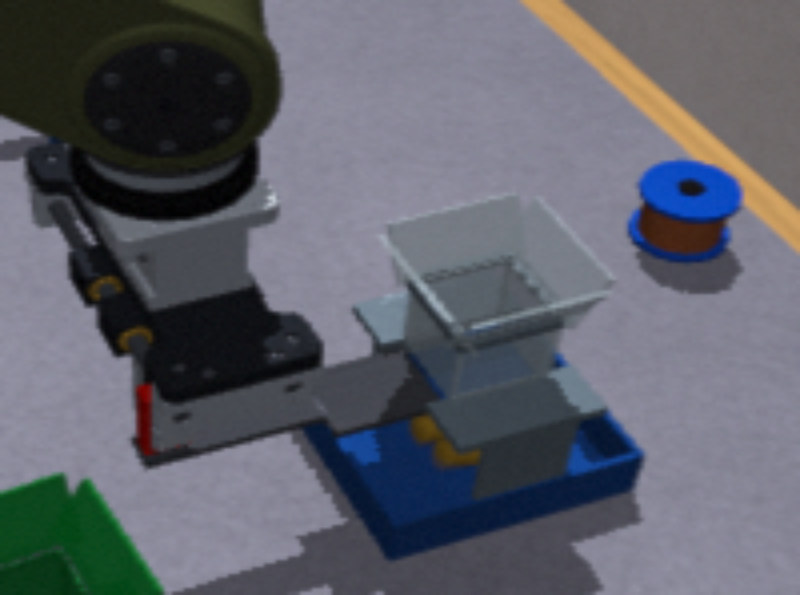

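View pics/t2.png

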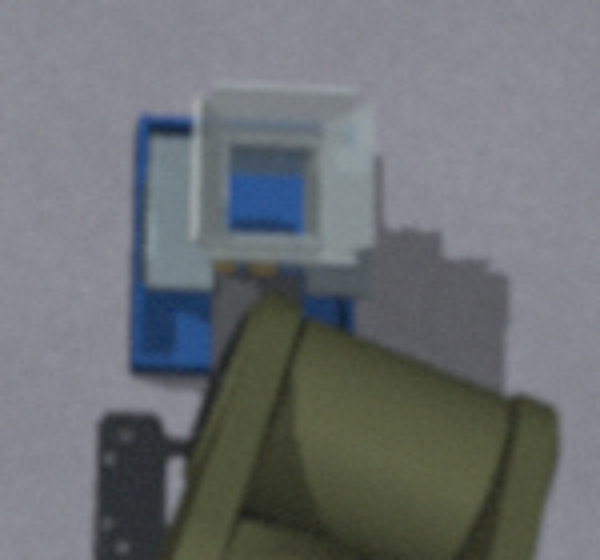

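Both spacers appear in the tray (side crop (425,430) and (455,452)), and the chute looks empty from above. I'll check their height by depth before I shut the gate.

```bash
python3 - <<'E'
from h import *
for n,(x0,y0,x1,y1) in (("side",(345,240,375,270)),("top",(315,150,350,172))):
    p,d=vision.camera(n);p=p.astype(int)
    m=(p[...,0]>p[...,2]+40)&(p[...,1]>p[...,2]+15);k=np.zeros_like(m);k[y0:y1,x0:x1]=1
    c,l,st,ce=cv2.connectedComponentsWithStats((m&k).astype(np.uint8))
    for i in range(1,c):
        v,u=np.nonzero(l==i); P=pts(n,np.c_[u,v],d[v,u]); print(n,len(u),ce[i].round(),np.median(P,0).round(),P[:,2].min().round(),P[:,2].max().round())
E
```

```text
side 49 [356. 253.] [ 632. -141.   19.] 6.0 23.0
side 62 [362. 260.] [ 632. -165.   18.] 8.0 742.0
```

Both lie on the tray floor (z about 12-18, x about 632, y -141 and -165). Now I push the gate shut.

Request:
carry_out(deltas=[[[-0.2, 0, 0], 0, 0], [[-0.5, 0, 0], 0, 0], [[-0.5, 0, 0], 0, 0], [[-0.5, 0, 0], 0, 0], [[-0.5, 0, 0], 0, 0], [[-0.5, 0, 0], 0, 0], [[-0.5, 0, 0], 0, 0], [[-0.5, 0, 0], 0, 0], [[-0.5, 0, 0], 0, 0], [[-0.5, 0, 0], 0, 0], [[-0.5, 0, 0], 0, 0], [[-0.25, 0, 0], 0, 0], [[0, 0, 0], 0, 0], [[0, 0, 0], 0, 0]])

```text
clock: 6.85
eef_pos: [538.8, -146.5, 110.5]
eef_rot: [3.141, -0.001, 3.127]
wrist_force: [-2.6, 4.7, 2.5]
finger_gap: 11.6
```

Request:
carry_out(deltas=[[[-0.1, 0, 0], 0, 0], [[0, 0, 0], 0, 0], [[0.05, 0, 0], 0, 0.4], [[0, 0, 0], 0, 0.6], [[0, 0, 0], 0, 0.6], [[0, 0, 0], 0, 0.6], [[0, 0, 0], 0, 0.6], [[0, 0, 0], 0, 0.6]])

```text
clock: 7.52
eef_pos: [539.8, -147.0, 110.4]
eef_rot: [-3.142, 0.0, 3.127]
wrist_force: [-0.1, 0.1, 0.1]
finger_gap: 48.4
```

Released with no contact force. Next I lift straight up and back off.

Request:
carry_out(deltas=[[[0, 0, -0.8], 0, 0.6], [[0, 0, -1.5], 0, 0.6], [[0, 0, -1.5], 0, 0.6], [[0, 0, -1.5], 0, 0.6], [[0, 0, -1.5], 0, 0.6], [[0, 0, -1.5], 0, 0.6], [[0, 0, -1.5], 0, 0.6], [[0, 0, -1.5], 0, 0.6], [[1.5, 2, -0.5], 0, 0.6], [[1.5, 2.5, 0], 0, 0.6], [[1.5, 2.5, 0], 0, 0.6], [[1.5, 2.5, 0], 0, 0.6], [[1.5, 2.5, 0], 0, 0.6], [[1.5, 2.5, 0], 0, 0.6], [[1, 1.5, 0], 0, 0.6], [[0, 0, 0], 0, 0.6], [[0, 0, 0], 0, 0.6], [[0, 0, 0], 0, 0.6]])

```text
clock: 9.02
eef_pos: [442.6, 14.1, 228.9]
eef_rot: [-3.141, 0.001, 3.127]
wrist_force: [0.1, 0.2, -0.3]
finger_gap: 56.3
```

```bash
python3 - <<'E'
from h import *
from cell import manip
for n,(x0,y0,x1,y1) in (("top",(310,180,370,220)),("side",(300,215,335,260))):
    p,d=vision.camera(n);cv2.imwrite(f"pics/{n}9.png",p[:,:,::-1])
    p0=np.load(n+"0.npz")['p']
    for w,(a,b,c,e) in {"brass":(x0,y0,x1,y1),"white":(110,195,145,225) if n=="top" else (225,110,250,145)}.items():
        for q in(p0,p):
            q=q.astype(int);m=(q[...,0]>100)&(q[...,1]<70)&(q[...,2]<70);v,u=np.nonzero(m[b:e,a:c]);print(n,w,len(u),u.mean().round(2)+a,v.mean().round(2)+b)
    q=p.astype(int)
    if n=="side":
        m=(q[...,0]>q[...,2]+40)&(q[...,1]>q[...,2]+15);c,l,st,ce=cv2.connectedComponentsWithStats(m[235:275,340:380].astype(np.uint8));print(st)
        for i in range(1,c):
            v,u=np.nonzero(l==i);v+=235;u+=340;print(np.median(pts(n,np.c_[u,v],d[v,u]),0).round())
s=manip.read_state();print(s['clock'],s['eef_pos'],s['wrist_force'])
E
```

```text
top brass 92 336.0 202.38
top brass 94 335.55 202.68
top white 64 124.75 210.66
top white 68 124.87 210.88
side brass 60 318.47 232.18
side brass 61 318.39 232.32999999999998
side white 28 238.5 121.21000000000001
side white 0 nan nan
[[   0    0   40   40 1499]
 [  13   14    8    8   43]
 [  17   22   12    8   58]]
[ 632. -142.   18.]
[ 633. -165.   19.]
9.1167 [442.5888242   13.85089754 228.50114551] [ 0.08200166 -0.2114102  -0.89781351]<stdin>:8: RuntimeWarning: Mean of empty slice.
  ret = ret.dtype.type(ret / rcount)
```

View pics/side9.png

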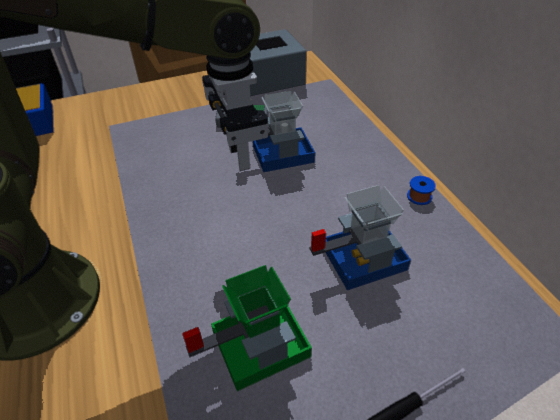

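The brass tab at (318,232) is back where it started, both spacers are in the tray at about (358,255), and the arm is clear. The gripper hides the white tab in this view, but the top view shows it unmoved.

```bash
python3 -c "
from cell import workorder; print(workorder.sign_off())"
```

```text
the job is handed in; nothing more can be done
None
```

I pulled the brass gate out about 55 mm by its red tab, and both brass spacers fell into the blue tray. I then pushed the gate shut, let go, moved the arm clear and handed the job in at about 9 s.

**Brass gate:** in both cameras the tab is within half a pixel (about 1 mm) of where it started.

**Spacers:** both lie on the tray floor, at about (632, -142) and (633, -165) mm, roughly 94 mm from the tab towards the chute.

**White gate:** the top view shows its tab unmoved, within 0.25 pixel. The side view could not confirm this because the gripper blocked the camera.

**Contact:** the wrist force read under 1 N with the arm clear, and no force reading went above about 8 N.

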